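# Third hand: hold the slotted bracket against the radio chassis

## Task

The slotted aluminium bracket goes on the front of the radio chassis, astride the brass bush of its left control spindle, but a capacitor can is standing in the way: stand the can upright on the bench well clear, 15 cm or so from the bush, leaving the rest of the bench as it is. Then bring the bracket over the spindle with its slot downward, until the closed end of the slot sits on the bush, and press its flat face square and flush against the chassis front with a steady push of about 10 newtons. Finish while still holding it there, gripped and pressed, so that I can put the two screws in.

Things in the scene. Friction and masses are not known exactly. Their poses are not given: they have to be found in the camera images.
- chassis: Grey sheet-metal radio chassis, pan 310 (y) x 170 x 55 mm high; valves and cans on its deck reach 124 mm, none within 35 mm of the front edge near the left spindle. Backed by a batten and fixed: it does not move. Origin on the bench; x points into it, away from the robot, y left, z up. Flat front face: x = -44.4 mm, z = 0 to 54 mm. Two thin spindles stick out of it toward the robot, the left one at y = +100 mm.
- seat (a point): Top of the brass bush where it meets the chassis front (x = -44.4, y = +100, z = 33 mm in the chassis frame, same axes). The bush, 10 mm across, axis at z = 28 mm, stands 10.5 mm out of the front, its last 3 mm tapered; a 3.5 mm spindle on the same axis goes on to 58 mm from the front. Tapped screw holes lie 16 mm left and right of the bush, 11 mm higher than this point.
- bracket: Folded aluminium channel, 36 (x) x 50 (y) x 74 mm high (z), 0.11 to 0.21 kg, standing loose and upright. Origin under the middle of its foot. Flat face plate 3 mm thick, outer face at x = +18 mm, turned roughly away from the robot; two 3 mm cheeks (outer sides y = +-25 mm) run back from it. Grip across the cheeks, upper half. Slot in the face plate: central, 13 mm wide, open at the foot, 27 mm high.
- slot_end (a point): Middle of the closed upper end of the bracket's slot, on the outer face: x = +18, y = 0, z = 27 mm in the bracket frame, same axes. Fully home it coincides with the seat, the bracket's foot then 6 mm above the bench.
- can: White cylindrical capacitor can, 35 mm across, 62 mm high, 50 to 90 g, standing upright just right of the left spindle, its side 10 to 28 mm from the spindle's axis and 12 to 35 mm from the chassis front, where the bracket has to go. Origin under its middle. Gripped above 35 mm, the fingers pass over the spindle.
- tape: roll of masking tape, 105 mm across, 31 mm high, lying flat; bystander. Origin under its middle.
- knob: dark brown radio control knob, 30 mm across, 14 mm high, lying flat; bystander. Origin under its middle.
- transformer: small grey transformer, 47x54x45 mm; bystander. Origin under its middle.
- reel: reel of solder with blue flanges, 59 mm across, 43 mm high, standing on a flange; bystander. Origin under its middle.
There are look-alikes about, which are no part of the job. What is shaped like the can but green or pink is not meant.

How it is judged:
On the way, in this order (a step that is already met when the one before it is completed fails the run):
1. the can stands upright on the bench, let go and at rest, at least 12 cm from the bush (horizontal distance between can and seat above 0.12 m and height (world z) of can below 0.006 m and angle between can's own z axis and vertical below 0.1 rad and linear speed of can below 0.02 m/s and contact force between can and the arm below 0.05 N and contact force between can and the fingers below 0.05 N), for 0.2 s.
2. the gripped bracket is pressed flush against the chassis front, its slot home on the bush, with 5 to 15 N on the front for 1.5 s (x of slot_end in the frame of seat above -0.0025 m and y of slot_end in the frame of seat between -0.003 and 0.003 m and z of slot_end in the frame of seat between -0.002 and 0.004 m and angle between the x axis of bracket and the x axis of chassis, either way round below 0.06 rad and angle between bracket's own z axis and vertical below 0.06 rad and contact force between bracket and chassis between 5 and 15 N and contact force between bracket and the fingers above 2 N and linear speed of bracket below 0.01 m/s), for 1.5 s.
At the end, for the whole second after the job is handed in: Gripped bracket flush on the chassis front (within 2.5 mm, square and upright within 3 degrees), slot astride the bush (3 mm sideways) with its end within 4 mm of the bush top, pressed on the front with 5 to 15 N; the can upright on the bench, released, at least 12 cm from the bush (all of step 1 and all of step 2); the arm keeps its last pose, push and grip.
It fails at once if the can is knocked over (angle between can's own z axis and vertical above 0.7 rad).
It fails at once if another thing on the bench is pushed more than 3 cm from its place (distance of any of tape, knob, transformer, reel from where it was at the start of the episode above 0.03 m).
It also fails if it takes over 70 s, if anything falls off the work surface, if the arm or the gripper's body presses on something with over 40 N, if the wrist force passes 120 N, or if a joint passes its speed limit or range.

## Robot

A 7-joint arm with a two-finger parallel gripper is mounted at the origin on a cart in front of the work surface, level with it; the furniture and walls round the work are solid. World frame = base frame: x ahead of the robot, y to its left, z up, the work surface at z = 0. Lengths are in m, angles in rad, forces in N, time in s.
With the tool pointing down it reaches from about 0.4 to 0.85 m from the base axis. Payload 10.4 kg.
Tool frame: the origin (TCP) lies midway between the tips of the shut fingers; the grasp point (between the pads) lies 19 mm behind it (manip.pinch_z is the distance from the TCP to the grasp point, in m); y points along the fingers, x is the direction in which the jaws open and shut, and the axes are right-handed (so a half turn about y gives the same grasp; the last joint's range is limited). The gripper opens to 85 mm and grips with 20 to 120 N. Pads are 22 mm wide; open, the fingers measure 114 mm over their backs; the gripper's body (76 mm by 85 mm) begins 54 mm behind the grasp point. The pads swing forward as they close: fully open they stand 13 mm farther back than shut.
Start: joints at [1.144, 0.332, -0.065, 1.46, 0.022, 1.35, -0.088], TCP at [0.246, -0.575, 0.231] pointing down, gripper open.
Joint ranges: [-2.6, 2.6], [-0.5, 2.12], [-1.47, 1.34], [0.16, 2.42], [-1.27, 4.41], [0.06, 2.06], [-2.6, 2.6]. Speed limits (rad/s): [2.22, 2.22, 2.79, 2.79, 3.14, 3.14, 3.14].

## Interface

Orientations are given as a unit quaternion [x, y, z, w].
In Python, from workcell import manip gives the robot as it stands.
- The arm moves only by the shell command python3 -m pendant 'ROWS' [OPENING] [FORCE]. ROWS is a JSON object of lists of equal length, an entry for each row: "offset": the shift along the tool's x, y, z scaled (see below), a list of three; "turn": the turn, a rotation vector about the tool's x, y, z scaled (see below), a list of three. A call has 1 to 12 rows; each row is the pose to reach, as a shift and turn from the pose measured when the call began, along the tool's axes at that moment; what a row does not reach only later rows make up. The controller multiplies each number of a shift by 200 mm and each number of a turn by 45 degrees. A row lasts 1/8 s, in which the tool goes at most 62.5 mm and 10.7 degrees, less where a joint would pass 70% of its speed; a pose out of reach is approached as far as the arm can. A call with a number of a shift or a turn outside -1 to 1 is refused whole. A call with a gripper value outside its range is refused whole. OPENING is the opening in per cent of the stroke, from 0 (shut) to 100 (fully open), set as the call begins (- or left out, the last holds). The fingers move at their own pace and stop on an object; FORCE is the grip in N (left out, the last holds). Time passes only in rows, so rows that repeat a pose let the fingers close. It gives the time, the measured TCP pose, the force and the opening at its end, in the units of the state.
- manip.get_obs(): the state, without advancing time (a new reading comes with each control period).
- manip.camera(name): name is "scene" or "side" or "wrist"; returns (picture, depth): 420x560x3 uint8, red, green, blue; 420x560 float32, m along the optical axis (not along the pixel's ray), 0 where there is no reading.
- manip.camera_model(name): a dict with "intrinsics" (3x3 intrinsics, pixels), "R" (3x3) and "t" (3): a world point X has camera coordinates R X + t; the wrist camera has in their place "tool_from_camera" (4x4, takes a point from camera to tool coordinates, whose origin is the TCP and whose axes are the tool frame's). Camera axes: x right, y down, z forward; pixel columns grow to the right and rows downward; lengths in m; the calibration is good to about 2 mm. A picture is of the moment at which its call begins: read the wrist's pose just before it. camera_model takes no time and is no camera call.
- manip.hand_in(): hands the job in, once; it reports no verdict.
The state is a dict: "clock": time; "joint_pos": joint angles; "joint_velocities": joint speeds; "tau": joint torques, N m; "position": TCP position; "ee_rot": TCP orientation; "ft_force": force on the tool from outside, world axes, zero at the start; "torque": the same for the moment, N m; "grip_width": opening from 0.0 (shut) to 1.0 (fully open).
Only numpy, scipy, OpenCV 4.12 (cv2) and the standard library are available. Lean on these libraries where they do the work, as an engineer would, in place of code of your own. Each camera call takes 0.05 s, during which the arm holds its last target. There are 200 camera calls.

## Working session

There is one attempt and no reset: what is moved stays moved. The work goes in short steps, Python scripts to look and compute and a shell command to move; the robot and the scene stay as the last step left them, time stands still between calls to the robot, and variables do not carry over. Pictures are saved under pics/ and viewed, about 8 in all and at most 12, crops included, and the job is handed in when it is done.

```bash
ls; mkdir -p pics; cat > h.py <<'E'
import numpy as np, cv2
from workcell import manip
from scipy.spatial.transform import Rotation as Rn
def cam(name):
    o=manip.get_obs(); rgb,d=manip.camera(name); m=manip.camera_model(name); K=np.array(m["intrinsics"])
    if name=="wrist":
        T=np.eye(4); T[:3,:3]=Rn.from_quat(o["ee_rot"]).as_matrix(); T[:3,3]=o["position"]
        C=T@np.array(m["tool_from_camera"])
    else:
        R=np.array(m["R"]); C=np.eye(4); C[:3,:3]=R.T; C[:3,3]=-R.T@np.array(m["t"])
    return rgb,d,K,C
def cloud(d,K,C):
    v,u=np.mgrid[:d.shape[0],:d.shape[1]]
    p=np.stack([(u-K[0,2])/K[0,0]*d,(v-K[1,2])/K[1,1]*d,d],-1)
    P=p@C[:3,:3].T+C[:3,3]; P[d<=0]=np.nan
    return P
def ray(u,v,K,C,z):
    r=C[:3,:3]@np.array([(u-K[0,2])/K[0,0],(v-K[1,2])/K[1,1],1]); c=C[:3,3]
    return c+r*(z-c[2])/r[2]
def save(n,rgb): cv2.imwrite("pics/"+n,rgb[...,::-1])
def togo(target,rotvec_world=None):
    "shift in tool units"
    o=manip.get_obs(); R=Rn.from_quat(o["ee_rot"])
    return np.round(R.inv().apply(np.array(target)-o["position"])/0.2,4)
E
python3 - <<'E'
from h import *
for n in("scene","side","wrist"):
    r,d,K,C=cam(n); print(n,K[0,0],C.round(3).tolist()); np.savez(f"{n}0.npz",r=r,d=d,K=K,C=C); save(n+"0.png",r)
o=manip.get_obs(); print({k:np.round(v,3).tolist() for k,v in o.items()}, manip.pinch_z)
E
```

```text
pics
scene 459.7197639023355 [[-0.811, -0.44, 0.387, 0.113], [-0.585, 0.629, -0.511, 0.507], [-0.018, -0.641, -0.768, 0.866], [0.0, 0.0, 0.0, 1.0]]
side 386.39205121721955 [[-0.983, -0.08, 0.166, 0.372], [-0.183, 0.545, -0.818, 0.804], [-0.025, -0.834, -0.551, 0.582], [0.0, 0.0, 0.0, 1.0]]
wrist 290.1231797215566 [[0.392, -0.879, -0.271, 0.314], [-0.92, -0.375, -0.114, -0.545], [-0.001, 0.294, -0.956, 0.374], [0.0, 0.0, 0.0, 1.0]]
{'clock': 0.15, 'joint_pos': [1.144, 0.333, -0.065, 1.461, 0.022, 1.35, -0.089], 'joint_velocities': [-0.0, -0.001, -0.0, -0.002, 0.0, -0.001, 0.001], 'tau': [-0.0, -62.583, 0.048, -39.185, 0.016, 0.007, -0.0], 'position': [0.245, -0.574, 0.231], 'ee_rot': [-0.59, 0.39, -0.389, 0.59], 'ft_force': [-0.313, 0.153, -0.143], 'torque': [-0.045, -0.065, -0.036], 'grip_width': 1.0} 0.0187
```

View pics/scene0.png

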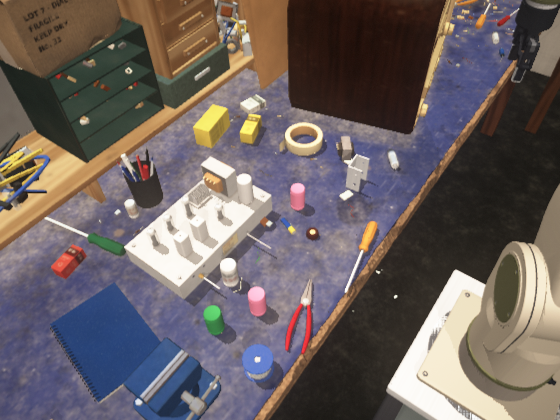

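View pics/side0.png

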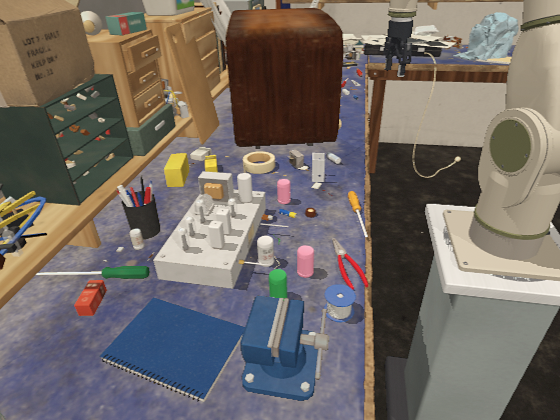

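Scene view: the wanted can is white, at (230,272), beside the left spindle (208,283). It could be confused with the white can on the deck (245,189), the small white bottle (131,208), the pink cans (297,196) and (257,301), or the green can (214,320). The bracket is at (357,172). Next I'll measure, with one close crop.

```bash
python3 - <<'E'
from h import *
big=[]
for n,(cx,cy),(bx,by) in(("scene",(222,272),(357,172)),("side",(258,252),(319,167))):
    f=np.load(n+"0.npz"); r,d,K,C=[f[k] for k in "rdKC"]; P=cloud(d,K,C)
    for (x,y) in ((cx,cy),(bx,by)):
        big.append(cv2.resize(r[y-32:y+32,x-42:x+42],(400,300),interpolation=cv2.INTER_CUBIC))
    ben=P[(abs(P[...,2])<.03)&(P[...,0]>.4)&(P[...,0]<.6)]
    print(n,"bench z",np.nanmedian(ben[:,2]))
    # objects above bench: connected components in image
    for nm,(x,y),h in(("can",(cx,cy),45),("br",(bx,by),40)):
        w=P[y-h:y+h,x-h:x+h]; c=r[y-h:y+h,x-h:x+h].astype(int)
        white=(c.min(-1)>110)&(c.max(-1)-c.min(-1)<45)&(w[...,2]>.008)
        k,l,s,ce=cv2.connectedComponentsWithStats(white.astype(np.uint8))
        for i in range(1,k):
            if s[i,4]>40:
                q=w[l==i]; print(nm,i,s[i,:5]+[x-h,y-h,0,0,0],ce[i].round(),np.nanpercentile(q,[2,50,98],axis=0).round(4).tolist())
cv2.imwrite("pics/crops1.png",np.vstack([np.hstack(big[:2]),np.hstack(big[2:])])[...,::-1])
o=manip.get_obs(); print(Rn.from_quat(o["ee_rot"]).as_matrix().round(3)); print(np.array(manip.camera_model("wrist")["tool_from_camera"]).round(3))
E
```

```text
scene bench z 0.0006824647012526053
can 1 [ 177  227   90   70 2727] [24. 25.] [[0.5846, 0.0451, 0.0109], [0.6026, 0.1565, 0.0545], [0.6714, 0.2424, 0.1126]]
can 5 [220 258  18  27 386] [52. 44.] [[0.5187, 0.1369, 0.0107], [0.5294, 0.1569, 0.0566], [0.5499, 0.1682, 0.064]]
br 2 [341 136  11  21 163] [29. 13.] [[0.5167, -0.3591, 0.0233], [0.5335, -0.3278, 0.045], [0.5582, -0.3101, 0.0485]]
br 7 [387 150  10  17 122] [75. 26.] [[0.4018, -0.4018, 0.0096], [0.4192, -0.3786, 0.0201], [0.4384, -0.3607, 0.0243]]
br 8 [346 154  24  36 535] [40. 38.] [[0.4411, -0.287, 0.0101], [0.4602, -0.2403, 0.0492], [0.4781, -0.2335, 0.0753]]
side bench z -0.000822419925501916
can 1 [ 213  207   52   79 2666] [18. 33.] [[0.5874, 0.0135, 0.0111], [0.614, 0.1602, 0.0535], [0.6765, 0.2484, 0.1116]]
can 5 [244 236  30  29 430] [51. 43.] [[0.5216, 0.1404, 0.0098], [0.537, 0.1659, 0.0438], [0.5642, 0.195, 0.0611]]
br 1 [287 150  17  15  96] [17. 28.] [[0.5188, -0.3546, 0.019], [0.5343, -0.3227, 0.042], [0.5664, -0.3074, 0.0447]]
br 2 [327 152  14  10  71] [54. 30.] [[0.402, -0.4, 0.0092], [0.4227, -0.3747, 0.0167], [0.4435, -0.3565, 0.0212]]
br 3 [312 153  12  26 304] [38. 38.] [[0.4439, -0.2839, 0.0102], [0.462, -0.235, 0.0513], [0.4797, -0.2287, 0.0725]]
[[ 0.393 -0.     0.92 ]
 [-0.92   0.001  0.393]
 [-0.001 -1.    -0.   ]]
[[ 1.    -0.001  0.    -0.   ]
 [-0.    -0.294  0.956 -0.143]
 [-0.001 -0.956 -0.294  0.074]
 [ 0.     0.     0.     1.   ]]
```

View pics/crops1.png

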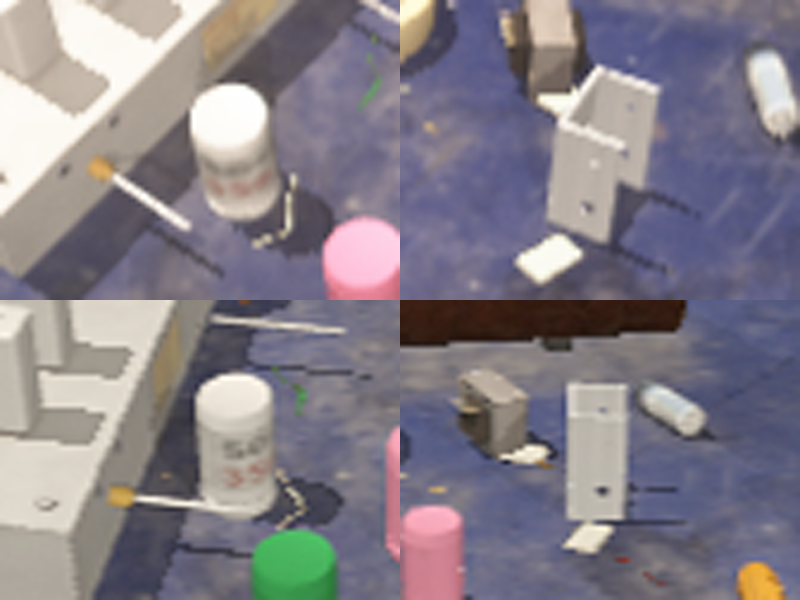

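The crops confirm the white can with dark and red print, standing just right of the brass bush of the left spindle. The bracket stands with its plate to the far side and open toward the robot. Now I'll measure both, and the chassis.

```bash
cat >> h.py <<'E'
def objs(P,r):
    pass
E
python3 - <<'E'
from h import *
for n,(bx,by) in(("scene",(357,172)),("side",(319,167))):
    f=np.load(n+"0.npz"); r,d,K,C=[f[k] for k in "rdKC"]; P=cloud(d,K,C); c=r.astype(int); X,Y,Z=P[...,0],P[...,1],P[...,2]
    print(n)
    # can top circle
    m=(Z>.0575)&(Z<.068)&(X>.48)&(X<.565)&(Y>.09)&(Y<.2)&(c.min(-1)>120)
    v,u=np.nonzero(m); (ex,ey),_,_=cv2.fitEllipse(cv2.convexHull(np.c_[u,v].astype(np.float32)))
    print("can top",m.sum(),np.nanmedian(Z[m]),ray(ex,ey,K,C,.062).round(4), "bb",X[m].min(),X[m].max(),Y[m].min(),Y[m].max())
    # chassis front: points z .012-.048 x .56-.63
    m=(Z>.012)&(Z<.048)&(X>.55)&(X<.66)&(Y>-.1)&(Y<.3)
    q=P[m]; 
    for _ in range(6):
        a=np.polyfit(q[:,1],q[:,0],1); e=q[:,0]-np.polyval(a,q[:,1]); q=q[abs(e)<max(2*np.median(abs(e)),.001)]
    print("front x = %.4f*y+%.4f"%tuple(a),len(q),"res",abs(e).max(),"y range",q[:,1].min(),q[:,1].max())
    # brass
    hsv=cv2.cvtColor(r,cv2.COLOR_RGB2HSV)
    m=(hsv[...,0]>10)&(hsv[...,0]<25)&(hsv[...,1]>110)&(X>.53)&(X<.62)&(Y>.05)&(Y<.3)&(Z>.015)&(Z<.05)
    v,u=np.nonzero(m); print("brass px",len(u),u.mean(),v.mean(),np.nanmedian(P[m],axis=0).round(4),"ray28",ray(u.mean(),v.mean(),K,C,.028).round(4), "z max",np.nanmax(Z[m]))
    # bracket top U
    m=(Z>.069)&(Z<.08)&(X>.4)&(X<.52)&(Y>-.32)&(Y<-.2)&(c.min(-1)>100)
    print("br top",m.sum(),np.nanmedian(Z[m]),cv2.minAreaRect(P[m][:,:2].astype(np.float32)))
    # chassis deck: extents
    m=(abs(Z-.0545)<.004)&(X>.5)&(X<.85)&(Y>-.2)&(Y<.35)
    k,l,s,ce=cv2.connectedComponentsWithStats(m.astype(np.uint8)); i=1+s[1:,4].argmax()
    print("deck",cv2.minAreaRect(P[l==i][:,:2].astype(np.float32)))
    for nm,lo,hi in(("pink",(160,60),(179,)),("green",(45,100),(80,))):
        m=(hsv[...,0]>lo[0])&(hsv[...,0]<=hi[0])&(hsv[...,1]>lo[1])&(Z>.02)&(Z<.08)&(X>.3)&(X<.6)
        k,l,s,ce=cv2.connectedComponentsWithStats(m.astype(np.uint8))
        for i in range(1,k):
            if s[i,4]>60: print(nm,np.nanmedian(P[l==i],axis=0).round(3))
E
```

```text
scene
can top 189 0.06112338796210404 [0.5348 0.1522 0.062 ] bb 0.5188397863412582 0.5527444645608521 0.1338385208060509 0.16813791824932417
front x = 0.0130*y+0.5849 697 res 0.0010016376933206228 y range -0.06449258147056691 0.24601254851147825
brass px 15 200.66666666666666 275.46666666666664 [0.5796 0.1922 0.0313] ray28 [0.5819 0.1911 0.028 ] z max 0.0341142521741441
br top 93 0.07237519577159168 ((0.4607149362564087, -0.26075518131256104), (0.03707488998770714, 0.05569019913673401), 4.6952595710754395)
deck ((0.6708012819290161, 0.0894753709435463), (0.3126484751701355, 0.17424729466438293), 89.43010711669922)
pink [ 0.534 -0.1    0.045]
pink [0.435 0.183 0.048]
green [0.482 0.258 0.06 ]
side
can top 135 0.0596706327083627 [0.5374 0.1577 0.062 ] bb 0.5214467946519116 0.5548975799059493 0.13624662028460455 0.1708663236911594
front x = 0.0139*y+0.5870 436 res 0.0048638806823726455 y range -0.05981796987703758 0.24983118330134924
brass px 19 240.89473684210526 261.57894736842104 [0.5824 0.1959 0.0295] ray28 [0.5834 0.1945 0.028 ] z max 0.03253663973509069
br top 33 0.07106590191166406 ((0.4637048542499542, -0.25774452090263367), (0.033600661903619766, 0.057203102856874466), 6.227790832519531)
deck ((0.6731629967689514, 0.09316457808017731), (0.3125396966934204, 0.17103852331638336), 89.3872299194336)
pink [ 0.542 -0.098  0.048]
pink [0.446 0.186 0.051]
green [0.489 0.268 0.052]
```

```bash
python3 - <<'E'
from h import *
f=np.load("scene0.npz"); r,d,K,C=[f[k] for k in "rdKC"]; P=cloud(d,K,C)
for px in((292,90),(410,122),(410,60),(445,10),(312,233),(304,139),(347,148),(257,360)): print(px,P[px[1],px[0]].round(3))
E
python3 -m pendant '{"offset":[[-0.2,-0.05,0.25],[-0.4,-0.1,0.5],[-0.6,-0.1,0.75],[-0.7,-0.1,1],[-0.7,-0.1,1],[-0.7,-0.1,1]],"turn":[[0,0.15,0],[0,0.3,0],[0,0.45,0],[0,0.513,0],[0,0.513,0],[0,0.513,0]]}' 70
```

```text
(292, 90) [ 0.745 -0.38   0.101]
(410, 122) [ 0.418 -0.454  0.089]
(410, 60) [ 0.454 -0.455  0.258]
(445, 10) [ 0.53  -0.883  0.182]
(312, 233) [ 0.455 -0.05   0.015]
(304, 139) [ 0.665 -0.324  0.002]
(347, 148) [ 0.522 -0.313  0.049]
(257, 360) [0.364 0.272 0.04 ]
clock: 0.9
position: [0.374, -0.3675, 0.2507]
ee_rot: [0.5, -0.5, 0.499, -0.5]
ft_force: [-0.7, -0.6, 0.0]
grip_width: 0.702
```

```bash
python3 -m pendant '{"offset":[[-0.3,0,0.1],[-0.6,0,0.2],[-0.9,0,0.3],[-1,0,0.3]],"turn":[[0,0,0],[0,0,0],[0,0,0],[0,0,0]]}' 65
python3 -m pendant '{"offset":[[-0.3,0,0.1],[-0.6,0,0.2],[-0.9,0,0.3],[-1,0,0.3],[-1,0,0.3]],"turn":[[0,0,0],[0,0,0],[0,0,0],[0,0,0],[0,0,0]]}'
python3 - <<'E'
from h import *
r,d,K,C=cam("wrist"); save("w1.png",r); np.savez("w1.npz",r=r,d=d,K=K,C=C); P=cloud(d,K,C)
o=manip.get_obs(); print(o["position"],o["ee_rot"])
X,Y,Z=P[...,0],P[...,1],P[...,2]; c=r.astype(int)
m=(Z>.0575)&(Z<.068)&(X>.48)&(X<.565)&(Y>.09)&(Y<.2)
v,u=np.nonzero(m); (ex,ey),_,_=cv2.fitEllipse(cv2.convexHull(np.c_[u,v].astype(np.float32)))
print("can top",m.sum(),np.nanmedian(Z[m]),ray(ex,ey,K,C,.062).round(4),(ex,ey),X[m].min(),X[m].max(),Y[m].min(),Y[m].max())
m=(Z>.012)&(Z<.048)&(X>.55)&(X<.64)&(Y>-.1)&(Y<.3); q=P[m]
for _ in range(6):
    a=np.polyfit(q[:,1],q[:,0],1); e=q[:,0]-np.polyval(a,q[:,1]); q=q[abs(e)<max(2*np.median(abs(e)),.001)]
print("front",a,len(q),q[:,1].min(),q[:,1].max())
hsv=cv2.cvtColor(r,cv2.COLOR_RGB2HSV)
m=(hsv[...,0]>10)&(hsv[...,0]<25)&(hsv[...,1]>110)&(X>.53)&(X<.62)&(Y>.12)&(Y<.3)&(Z>.015)&(Z<.05)
v,u=np.nonzero(m); print("brass",len(u),(u.mean(),v.mean()) if len(u) else 0,np.nanmedian(P[m],axis=0), "z",Z[m].max() if len(u) else 0)
E
```

```text
clock: 1.4
position: [0.4344, -0.1651, 0.2509]
ee_rot: [-0.501, 0.499, -0.498, 0.501]
ft_force: [-0.2, -0.8, -0.0]
grip_width: 0.647
clock: 2.02
position: [0.4937, 0.0357, 0.2509]
ee_rot: [-0.501, 0.499, -0.498, 0.502]
ft_force: [0.1, -0.5, 0.3]
grip_width: 0.652
[0.49363421 0.03393794 0.25078374] [ 0.50088698 -0.49976712  0.49856787 -0.50077454]
can top 773 0.06169344310731378 [0.5366 0.1503 0.062 ] (183.23312377929688, 150.14134216308594) 0.5197231406008325 0.553049506028559 0.13371368892301283 0.16780279150913235
front [0.00968832 0.5840336 ] 317 -0.0627518192691568 0.20879100428877223
brass 72 (np.float64(154.22222222222223), np.float64(108.70833333333333)) [0.58134334 0.18952915 0.03245004] z 0.03507023453064517
```

View pics/w1.png

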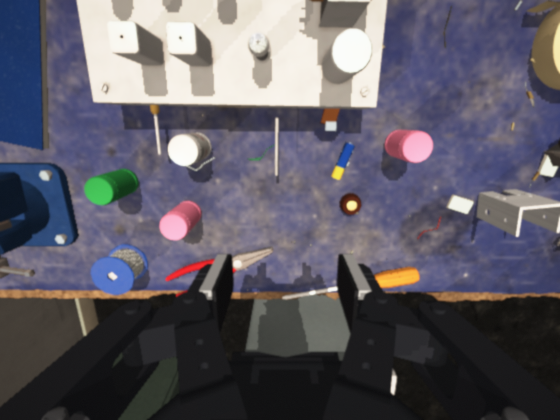

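The wrist view shows the can at (185,150), brass bush at (154,108), pink can at (181,220), and the bracket at the right edge at (515,210). The bench around (220,180), right of the can, is free. All three views agree on the can within a few mm.

```bash
python3 -m pendant '{"offset":[[-0.3,0,0.1],[-0.59,0,0.213],[-0.59,0.3,0.213],[-0.59,0.6,0.213],[-0.59,0.75,0.213],[-0.59,0.75,0.213]],"turn":[[0,0,0],[0,0,0],[0,0,0],[0,0,0],[0,0,0],[0,0,0]]}' 65
python3 - <<'E'
from h import *
r,d,K,C=cam("wrist"); P=cloud(d,K,C); Z=P[...,2]; save("w2.png",r)
m=(Z>.0575)&(Z<.068)&(P[...,0]>.48)&(P[...,0]<.565)&(P[...,1]>.1)&(P[...,1]<.19)
v,u=np.nonzero(m)
if len(u)>20:
    (ex,ey),_,_=cv2.fitEllipse(cv2.convexHull(np.c_[u,v].astype(np.float32))); t=ray(ex,ey,K,C,.062); print(t,len(u)); print(togo([t[0],t[1],.034]))
E
```

```text
clock: 2.82
position: [0.5348, 0.1493, 0.0986]
ee_rot: [0.502, -0.501, 0.499, -0.498]
ft_force: [0.2, 0.9, 1.2]
grip_width: 0.648
[0.53764551 0.15145929 0.062     ] 2021
[-0.0062  0.3337  0.0091]
```

```bash
python3 -m pendant '{"offset":[[-0.006,0.12,0.009],[-0.006,0.24,0.009],[-0.006,0.33,0.009],[-0.006,0.33,0.009],[-0.006,0.33,0.009]],"turn":[[0,0,0],[0,0,0],[0,0,0],[0,0,0],[0,0,0]]}' 65
python3 -m pendant '{"offset":[[0,0,0],[0,0,0],[0,0,0],[0,0,0]],"turn":[[0,0,0],[0,0,0],[0,0,0],[0,0,0]]}' 20 25
python3 -m pendant '{"offset":[[0,0,0],[0,0,0],[0,-0.05,0],[0,-0.1,0],[0,-0.2,0],[0,-0.25,0],[0,-0.25,0]],"turn":[[0,0,0],[0,0,0],[0,0,0],[0,0,0],[0,0,0],[0,0,0],[0,0,0]]}'
python3 -c "
from h import *
print(togo([.5,.062,.084]))"
```

```text
clock: 3.5
position: [0.5384, 0.1516, 0.036]
ee_rot: [-0.5, 0.5, -0.499, 0.5]
ft_force: [0.3, -0.5, 0.6]
grip_width: 0.65
clock: 4.0
position: [0.5393, 0.1517, 0.0371]
ee_rot: [-0.5, 0.5, -0.5, 0.501]
ft_force: [-1.4, -1.1, 6.8]
grip_width: 0.399
clock: 4.88
position: [0.5399, 0.1518, 0.0884]
ee_rot: [-0.499, 0.499, -0.5, 0.501]
ft_force: [1.2, -0.0, -0.8]
grip_width: 0.398
[ 0.4492  0.0207 -0.1996]
```

```bash
python3 -m pendant '{"offset":[[0.1,0,-0.05],[0.22,0,-0.1],[0.35,0,-0.16],[0.44,0,-0.2],[0.44,0,-0.2],[0.44,0.12,-0.2],[0.44,0.2,-0.2],[0.44,0.23,-0.2],[0.44,0.25,-0.2],[0.44,0.25,-0.2]],"turn":[[0,0,0],[0,0,0],[0,0,0],[0,0,0],[0,0,0],[0,0,0],[0,0,0],[0,0,0],[0,0,0],[0,0,0]]}'
python3 -c "
from h import *
r,d,K,C=cam('side'); save('s2.png',r[170:330,180:390].repeat(3,0).repeat(3,1))"
```

```text
clock: 6.12
position: [0.4997, 0.0645, 0.038]
ee_rot: [-0.499, 0.5, -0.5, 0.501]
ft_force: [-1.4, 3.0, -4.0]
grip_width: 0.399
```

View pics/s2.png

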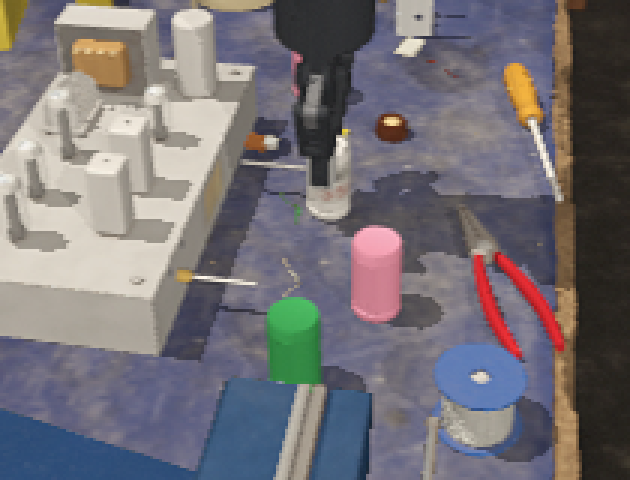

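The can at (328,180) is held upright at the bench, between the bush and the right spindle. I'll lower it 1 mm, release, and rise.

```bash
python3 -m pendant '{"offset":[[0,0.005,0],[0,0.005,0]],"turn":[[0,0,0],[0,0,0]]}'
python3 -m pendant '{"offset":[[0,0,0],[0,0,0],[0,0,0],[0,-0.1,0],[0,-0.3,0],[0,-0.6,0],[0,-0.8,0],[0,-0.8,0]],"turn":[[0,0,0],[0,0,0],[0,0,0],[0,0,0],[0,0,0],[0,0,0],[0,0,0],[0,0,0]]}' 65 
python3 - <<'E'
from h import *
r,d,K,C=cam("wrist"); P=cloud(d,K,C); Z=P[...,2]
m=(Z>.056)&(Z<.068)&(P[...,0]>.45)&(P[...,0]<.535)&(P[...,1]>.01)&(P[...,1]<.12)
v,u=np.nonzero(m); print(len(u),np.median(Z[m]),np.percentile(Z[m],[3,97]))
(ex,ey),_,_=cv2.fitEllipse(cv2.convexHull(np.c_[u,v].astype(np.float32))); t=ray(ex,ey,K,C,.062); print("can",t,np.hypot(*(t[:2]-[.583,.192])))
for (Xa,Xb,Ya,Yb) in((.55,.64,-.1,.3),):
    pass
X,Y=P[...,0],P[...,1]
m=(Z>.012)&(Z<.048)&(X>.55)&(X<.64)&(Y>-.1)&(Y<.3); q=P[m]
for _ in range(6):
    a=np.polyfit(q[:,1],q[:,0],1); e=q[:,0]-np.polyval(a,q[:,1]); q=q[abs(e)<max(2*np.median(abs(e)),.001)]
print("front",a,len(q),q[:,1].min(),q[:,1].max())
hsv=cv2.cvtColor(r,cv2.COLOR_RGB2HSV)
m=(hsv[...,0]>10)&(hsv[...,0]<25)&(hsv[...,1]>110)&(X>.53)&(X<.62)&(Y>.12)&(Y<.3)&(Z>.015)&(Z<.05)
print("brass",m.sum(),np.nanmedian(P[m],axis=0),Z[m].max() if m.any() else 0)
print(togo([.41,-.24,.20]))
E
```

```text
clock: 6.42
position: [0.4999, 0.0645, 0.0373]
ee_rot: [-0.499, 0.5, -0.5, 0.501]
ft_force: [-1.1, 3.2, -0.9]
grip_width: 0.402
clock: 7.42
position: [0.5012, 0.0644, 0.2005]
ee_rot: [-0.498, 0.498, -0.502, 0.503]
ft_force: [-0.8, -0.6, -1.2]
grip_width: 0.65
917 0.06191925659028613 [0.05977599 0.06332548]
can [0.49762337 0.06548133 0.062     ] 0.1526307381769538
front [0.01113594 0.58405422] 384 -0.05880226648413635 0.2117988655322554
brass 97 [0.58154486 0.19009794 0.0322598 ] 0.03444053769632838
[ 1.5203 -0.0122 -0.4511]
```

The can stands at 153 mm from the bush with a level top at 62 mm. Now to the bracket, with the gripper opened to 85%.

```bash
python3 -m pendant '{"offset":[[0.25,0,-0.05],[0.5,0,-0.1],[0.8,0,-0.2],[1,0,-0.25],[1,0,-0.25]],"turn":[[0,0,0],[0,0,0],[0,0,0],[0,0,0],[0,0,0]]}' 85
python3 -m pendant '{"offset":[[0.25,0,-0.1],[0.5,0,-0.2],[0.52,0,-0.2],[0.52,0,-0.2],[0.52,0,-0.2]],"turn":[[0,0,0],[0,0,0],[0,0,0],[0,0,0],[0,0,0]]}'
python3 - <<'E'
from h import *
r,d,K,C=cam("wrist"); P=cloud(d,K,C); X,Y,Z=P[...,0],P[...,1],P[...,2]; save("w3.png",r); c=r.astype(int); np.savez("w3.npz",r=r,d=d,K=K,C=C)
m=(Z>.069)&(Z<.08)&(X>.4)&(X<.52)&(Y>-.32)&(Y<-.2)
print(m.sum(),np.nanmedian(Z[m]))
v,u=np.nonzero(m); q=np.array([ray(a,b,K,C,.074) for a,b in zip(u,v)])
print(cv2.minAreaRect(q[:,:2].astype(np.float32)),q.min(0),q.max(0))
# cheeks: y by x-bins
for x in np.arange(q[:,0].min()+.002,q[:,0].max(),.006):
    s=q[abs(q[:,0]-x)<.003]; print(round(x,4),s[:,1].min().round(4),s[:,1].max().round(4),len(s))
E
```

```text
clock: 8.1
position: [0.4484, -0.1392, 0.1963]
ee_rot: [0.498, -0.501, 0.502, -0.5]
ft_force: [0.1, -0.1, -1.0]
grip_width: 0.852
clock: 8.72
position: [0.4085, -0.2412, 0.1957]
ee_rot: [0.498, -0.501, 0.501, -0.5]
ft_force: [0.6, -0.2, 0.5]
grip_width: 0.852
500 0.07457806868039393
((0.4601188600063324, -0.25998809933662415), (0.0361579954624176, 0.05011222884058952), 6.011300086975098) [ 0.43979844 -0.28611529  0.074     ] [ 0.48005281 -0.23365078  0.074     ]
0.4418 -0.2397 -0.2369 22
0.4478 -0.2861 -0.2361 53
0.4538 -0.2858 -0.2352 52
0.4598 -0.2846 -0.2353 49
0.4658 -0.2844 -0.2344 55
0.4718 -0.2841 -0.2337 79
0.4778 -0.283 -0.2337 190
```

View pics/w3.png

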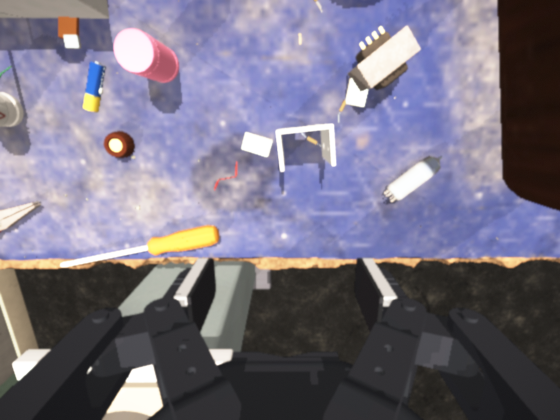

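The bracket's open U is at pixels (278..335, 125..170): centre (0.460, -0.260), 36 x 50 mm as stated, yaw +6°. Moving over it and turning.

```bash
python3 - <<'E'
from h import *
o=manip.get_obs(); z=Rn.from_quat(o["ee_rot"]).as_matrix()[:,2]; print("yaw",np.degrees(np.arctan2(z[1],z[0])),"tilt",z); print(togo([.4601,-.26,.036]))
E
```

```text
yaw -0.17324415833862283 tilt [ 0.99999219 -0.00302367  0.00254597]
[0.0931 0.7996 0.2565]
```

```bash
python3 -m pendant '{"offset":[[0.05,0,0.13],[0.093,0.1,0.257],[0.093,0.3,0.257],[0.093,0.45,0.257],[0.093,0.45,0.257]],"turn":[[0,-0.07,0],[0,-0.137,0],[0,-0.137,0],[0,-0.137,0],[0,-0.137,0]]}' 85
python3 - <<'E'
from h import *
o=manip.get_obs(); z=Rn.from_quat(o["ee_rot"]).as_matrix()[:,2]; print("yaw",np.degrees(np.arctan2(z[1],z[0])),z)
r,d,K,C=cam("wrist"); P=cloud(d,K,C); X,Y,Z=P[...,0],P[...,1],P[...,2]
m=(Z>.069)&(Z<.08)&(X>.4)&(X<.52)&(Y>-.32)&(Y<-.2)
v,u=np.nonzero(m); q=np.array([ray(a,b,K,C,.074) for a,b in zip(u,v)],np.float32)
R=cv2.minAreaRect(q[:,:2]); print(R,len(q)); print(togo([*R[0],.036]))
E
```

```text
clock: 9.4
position: [0.4591, -0.2584, 0.104]
ee_rot: [-0.525, 0.474, -0.472, 0.527]
ft_force: [0.2, 0.2, 0.8]
grip_width: 0.849
yaw 6.081166595389387 [ 9.94372664e-01  1.05937205e-01 -5.59380828e-04]Traceback (most recent call last):
  File "<stdin>", line 6, in <module>
cv2.error: OpenCV(4.12.0) /io/opencv/modules/imgproc/src/convhull.cpp:143: error: (-215:Assertion failed) total >= 0 && (depth == CV_32F || depth == CV_32S) in function 'convexHull'
```

```bash
python3 -c "
from h import *
print(togo([.4601,-.26,.036]))"; python3 -m pendant '{"offset":[[0.007,0.1,0.005],[0.007,0.2,0.005],[0.007,0.3,0.005],[0.007,0.345,0.005],[0.007,0.345,0.005]],"turn":[[0,0,0],[0,0,0],[0,0,0],[0,0,0],[0,0,0]]}' 85
python3 -m pendant '{"offset":[[0,0,0],[0,0,0],[0,0,0],[0,0,0],[0,0,0],[0,0,0]],"turn":[[0,0,0],[0,0,0],[0,0,0],[0,0,0],[0,0,0],[0,0,0]]}' 40 70
```

```text
[ 0.0054  0.3491 -0.001 ]
clock: 10.07
position: [0.4618, -0.2602, 0.0376]
ee_rot: [-0.525, 0.473, -0.473, 0.527]
ft_force: [-0.6, 0.3, 1.0]
grip_width: 0.848
clock: 10.82
position: [0.4627, -0.2606, 0.039]
ee_rot: [-0.525, 0.472, -0.474, 0.527]
ft_force: [-1.9, 1.1, 5.7]
grip_width: 0.577
```

```bash
python3 -m pendant '{"offset":[[0,-0.05,0],[0,-0.2,0],[0,-0.45,0],[0,-0.65,0],[0,-0.65,0]],"turn":[[0,0,0],[0,0,0],[0,0,0],[0,0,0],[0,0,0]]}'
python3 -c "
from h import *
print(togo([.49,.10,.175]))
o=manip.get_obs(); print(np.degrees(Rn.from_quat(o['ee_rot']).as_euler('zyx')))"
```

```text
clock: 11.45
position: [0.464, -0.2615, 0.1733]
ee_rot: [-0.524, 0.47, -0.476, 0.527]
ft_force: [-0.1, 0.6, -2.2]
grip_width: 0.577
[-1.7837 -0.0119  0.321 ]
[ -5.16994725  83.89396675 -84.99792095]
```

```bash
python3 -m pendant '{"offset":[[-0.2,0,0.04],[-0.45,0,0.08],[-0.7,0,0.12],[-0.9,0,0.16],[-0.9,0,0.16]],"turn":[[0,0,0],[0,0,0],[0,0,0],[0,0,0],[0,0,0]]}'
python3 -m pendant '{"offset":[[-0.2,0,0.04],[-0.45,0,0.08],[-0.7,0,0.12],[-0.88,0,0.16],[-0.88,0,0.16],[-0.88,0,0.16]],"turn":[[0,0.04,0],[0,0.08,0],[0,0.12,0],[0,0.15,0],[0,0.15,0],[0,0.15,0]]}'
python3 - <<'E'
from h import *
o=manip.get_obs(); M=Rn.from_quat(o["ee_rot"]).as_matrix(); print(o["position"].round(4) if hasattr(o["position"],"round") else o["position"],"\n",M.round(4),"yaw",np.degrees(np.arctan2(M[1,2],M[0,2])),o["ft_force"])
ims=[]
for n in("scene","side"):
    r,d,K,C=cam(n); np.savez(n+"3.npz",r=r,d=d,K=K,C=C)
    p=np.array(o["position"]); R=C[:3,:3].T@(p-C[:3,3]); u,v=(K@R)[:2]/R[2]; u,v=int(u),int(v); print(n,u,v)
    y0,x0=max(0,v-50),max(0,u-50); ims.append(cv2.resize(r[y0:y0+130,x0:x0+100],(400,520),interpolation=cv2.INTER_CUBIC)); print(x0,y0)
save("held.png",np.hstack(ims))
E
```

```text
clock: 12.08
position: [0.4766, -0.0757, 0.1728]
ee_rot: [-0.525, 0.468, -0.474, 0.529]
ft_force: [0.5, -0.6, -1.5]
grip_width: 0.575
clock: 12.82
position: [0.4887, 0.1014, 0.1722]
ee_rot: [0.497, -0.499, 0.504, -0.5]
ft_force: [0.2, -0.1, -1.9]
grip_width: 0.578
[0.4887 0.1014 0.1722] 
 [[-0.007   0.0084  0.9999]
 [-1.     -0.0024 -0.007 ]
 [ 0.0024 -1.      0.0084]] yaw -0.4007515683774422 [ 0.1955845  -0.12303026 -1.85366936]
scene 256 226
206 176
side 290 185
240 135
```

View pics/held.png

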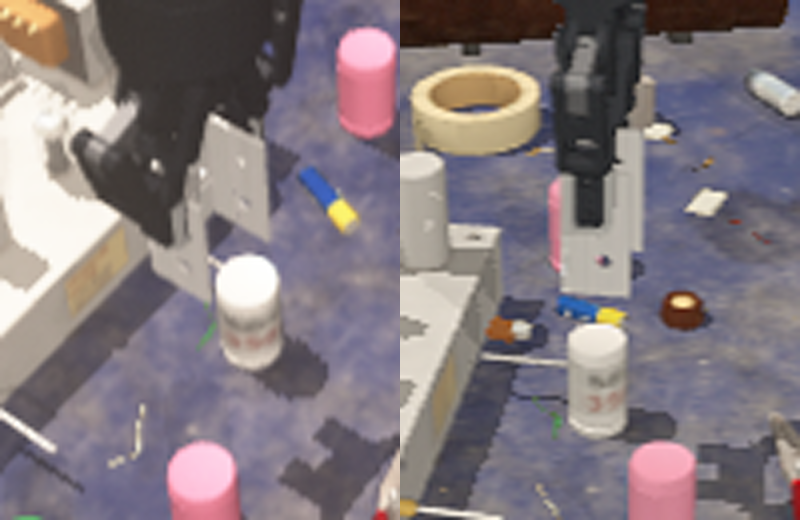

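The bracket is held upright, clear of the can. I'll move it before the spindle, above it, and look with the wrist camera to align slot and bush in one picture.

```bash
python3 -m pendant '{"offset":[[-0.2,0,0],[-0.4,0,0],[-0.448,0.1,0],[-0.448,0.25,0],[-0.448,0.25,0],[-0.448,0.25,0]],"turn":[[-0.011,0.006,0],[-0.011,0.006,0],[-0.011,0.006,0],[-0.011,0.006,0],[-0.011,0.006,0],[-0.011,0.006,0]]}'
python3 - <<'E'
from h import *
o=manip.get_obs(); M=Rn.from_quat(o["ee_rot"]).as_matrix(); print(o["position"],M[:,2],"yaw",np.degrees(np.arctan2(M[1,2],M[0,2])),o["ft_force"])
r,d,K,C=cam("wrist"); np.savez("w4.npz",r=r,d=d,K=K,C=C)
save("w4.png",cv2.resize(r[60:330,80:440],(800,600),interpolation=cv2.INTER_CUBIC))
E
```

```text
clock: 13.68
position: [0.4905, 0.1897, 0.1227]
ee_rot: [0.497, -0.503, 0.504, -0.496]
ft_force: [0.9, -0.4, -0.7]
grip_width: 0.574
[0.49052132 0.18972566 0.12274038] [ 9.99898325e-01 -1.42493187e-02  5.44565867e-04] yaw -0.8164535732885694 [ 0.90771199 -0.3505919  -0.72605919]
```

View pics/w4.png

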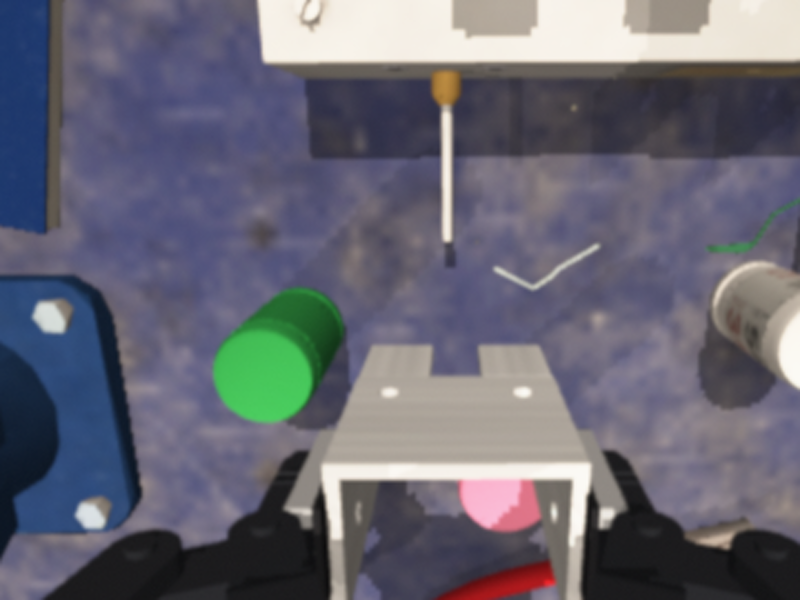

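The picture shows the bush at (446,88), the spindle at x=447, the slot's closed end at (431..479, 377), its foot at (433..479, 345), and the plate top edge at (326..592, 466).

```bash
python3 - <<'E'
from h import *
f=np.load("w4.npz"); r,d,K,C=[f[k] for k in "rdKC"]; P=cloud(d,K,C); g=cv2.cvtColor(r,cv2.COLOR_RGB2GRAY).astype(float)
fu=lambda x,y:(80+.45*x-.25,60+.45*y-.25)
tz=.1227; fz=tz-.0385
R=lambda x,y,z: ray(*fu(x,y),K,C,z).round(4)
print("foot slot",R(433,345,fz),R(479,345,fz)); print("slot end",R(431,377,fz+.027),R(479,377,fz+.027)); print("foot corners",R(372,345,fz),R(541,345,fz)); print("top",R(326,465,fz+.074),R(592,465,fz+.074))
print("bush near",R(446,104,.028),"bush far",R(446,75,.031)); print("spindle",R(447,120,.028),R(447,240,.028)); print("bush edges",R(432,90,.028),R(461,90,.028))
print("front edge top",R(262,63,.0545),R(800,67,.0545))
for x,y in((446,88),(455,400),(400,400),(520,440)):
    u,v=fu(x,y); print((x,y),P[int(v),int(u)].round(4))
# plate depth: fit face plane of bracket
X,Y,Z=P[...,0],P[...,1],P[...,2]
m=(X>.47)&(X<.53)&(abs(Y-.19)<.02)&(Z>fz+.03)&(Z<fz+.07); q=P[m]; A=np.c_[q[:,1]-.19,q[:,2]-.12,np.ones(len(q))]; s=np.linalg.lstsq(A,q[:,0],rcond=None)[0]; print("plate",len(q),s,np.std(q[:,0]-A@s))
m=(Z>.01)&(Z<.05)&(X>.56)&(X<.62)&(Y>.1)&(Y<.24); q=P[m]; print("front",len(q),np.polyfit(q[:,1]-.19,q[:,0],1) if len(q)>9 else 0)
E
```

```text
foot slot [0.5062 0.196  0.0842] [0.5059 0.1824 0.0842]
slot end [0.5062 0.1957 0.1112] [0.506  0.1834 0.1112]
foot corners [0.5065 0.214  0.0842] [0.5056 0.164  0.0842]
top [0.5068 0.2136 0.1582] [0.506  0.1641 0.1582]
bush near [0.576  0.1914 0.028 ] bush far [0.5851 0.1912 0.031 ]
spindle [0.5707 0.1911 0.028 ] [0.5287 0.1919 0.028 ]
bush edges [0.5806 0.1961 0.028 ] [0.5804 0.1861 0.028 ]
front edge top [0.5873 0.2467 0.0545] [0.5837 0.0832 0.0545]
(446, 88) [0.5811 0.1916 0.0329]
(455, 400) [0.506  0.1898 0.1249]
(400, 400) [0.5064 0.2029 0.1254]
(520, 440) [0.506  0.1767 0.1466]
plate 2738 [0.01501923 0.00795819 0.50619251] 0.00029403935375024444
front 1323 [-0.00877459  0.58400516]
```

Wrist measurements are consistent: slot mid y = 0.1890, bush y = 0.1912, plate 50.0 mm wide, bush 10 mm, gap plate to front about 80 mm. Bring it over the thin spindle, then descend in two steps.

```bash
python3 -m pendant '{"offset":[[-0.017,0,0.1],[-0.017,0,0.2],[-0.017,0,0.295],[-0.017,0,0.295],[-0.017,0.1,0.295],[-0.017,0.2,0.295],[-0.017,0.3,0.295],[-0.017,0.32,0.295],[-0.017,0.32,0.295],[-0.017,0.32,0.295]],"turn":[[0,0,0],[0,0,0],[0,0,0],[0,0,0],[0,0,0],[0,0,0],[0,0,0],[0,0,0],[0,0,0],[0,0,0]]}'
cat > w.py <<'E'
from h import *
import sys
o=manip.get_obs(); M=Rn.from_quat(o["ee_rot"]).as_matrix(); p=np.array(o["position"]); print(p.round(4),M[:,2].round(4),"face~",(p+M@[0,0,.0157]).round(4),"slot end z",p[2]-.0385+.027,o["ft_force"])
r,d,K,C=cam("wrist"); np.savez("w5.npz",r=r,d=d,K=K,C=C)
save(sys.argv[1],cv2.resize(r[60:330,80:440],(800,600),interpolation=cv2.INTER_CUBIC))
E
python3 w.py w5.png
```

```text
clock: 14.98
position: [0.5503, 0.1928, 0.0599]
ee_rot: [0.496, -0.502, 0.505, -0.497]
ft_force: [0.3, 0.9, -0.6]
grip_width: 0.576
[0.5503 0.1928 0.0599] [ 0.9999 -0.014   0.0025] face~ [0.566  0.1925 0.0599] slot end z 0.04838746708898119 [ 0.30668277  0.88952125 -0.56161665]
```

View pics/w5.png

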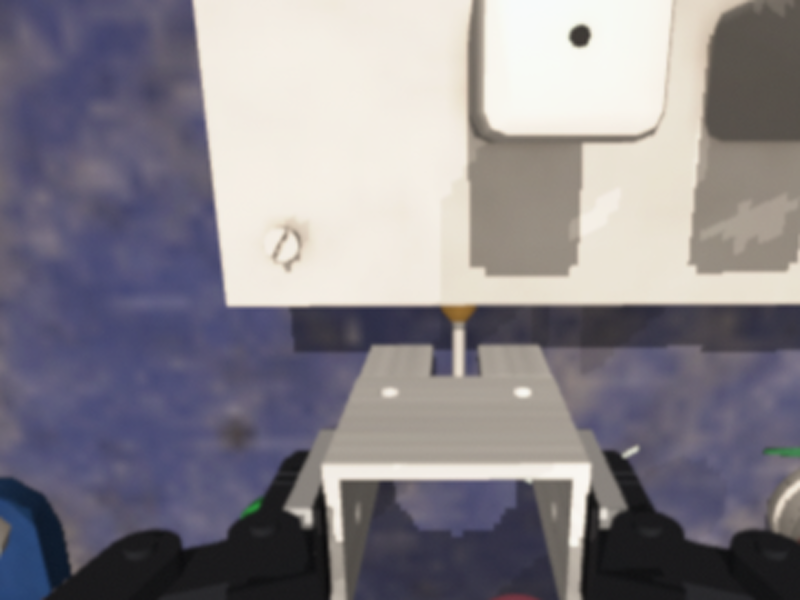

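The spindle at x=459 passes inside the slot (433..479, mid 456), with the bush at (459,313). Working out the residual offset.

```bash
python3 - <<'E'
from h import *
f=np.load("w5.npz"); r,d,K,C=[f[k] for k in "rdKC"]
R=lambda x,y,z: ray(80+.45*x-.25,60+.45*y-.25,K,C,z).round(4)
fz=.0599-.0385
print(R(433,345,fz),R(479,345,fz),R(372,345,fz),R(541,345,fz),"spindle",R(458.5,350,.028),R(458.5,328,.028),"bush",R(442,308,.028),R(476,308,.028),"edge",R(228,306,.0545),R(800,304,.0545))
g=r[60+int(.45*335)+0,80+185:80+230]; print(g.sum(-1).tolist())
E
```

```text
[0.566  0.199  0.0214] [0.5658 0.1854 0.0214] [0.5663 0.2171 0.0214] [0.5655 0.1671 0.0214] spindle [0.5665 0.1915 0.028 ] [0.5731 0.1914 0.028 ] bush [0.579 0.196 0.028] [0.5788 0.1864 0.028 ] edge [0.5871 0.2462 0.0545] [0.5854 0.1102 0.0545]
[186, 189, 194, 193, 197, 194, 194, 192, 192, 193, 189, 188, 182, 168, 160, 156, 155, 181, 311, 504, 616, 650, 616, 491, 300, 173, 149, 151, 156, 162, 167, 170, 172, 173, 176, 177, 184, 189, 194, 202, 202, 204, 207, 206, 204]
```

```bash
python3 -m pendant '{"offset":[[0.003,0.03,0],[0.003,0.06,0],[0.003,0.07,0],[0.003,0.07,0],[0.003,0.07,0]],"turn":[[0,0,0],[0,0,0],[0,0,0],[0,0,0],[0,0,0]]}'
python3 -m pendant '{"offset":[[0,0,0.02],[0,0,0.04],[0,0,0.06],[0,0,0.075],[0,0,0.075],[0,0,0.075]],"turn":[[0,0,0],[0,0,0],[0,0,0],[0,0,0],[0,0,0],[0,0,0]]}'
```

```text
clock: 15.65
position: [0.5505, 0.1921, 0.046]
ee_rot: [0.496, -0.502, 0.505, -0.497]
ft_force: [0.4, 0.4, -1.2]
grip_width: 0.573
clock: 16.4
position: [0.5653, 0.192, 0.046]
ee_rot: [0.496, -0.502, 0.505, -0.497]
ft_force: [0.8, 0.1, -1.5]
grip_width: 0.577
```

```bash
python3 -m pendant '{"offset":[[0,0,0.01],[0,0,0.018],[0,0,0.022],[0,0,0.022]],"turn":[[0,0,0],[0,0,0],[0,0,0],[0,0,0]]}'
python3 -m pendant '{"offset":[[0,0,0.004],[0,0,0.006],[0,0,0.006]],"turn":[[0,0,0],[0,0,0],[0,0,0]]}'
```

```text
clock: 16.9
position: [0.5698, 0.1919, 0.046]
ee_rot: [0.496, -0.502, 0.505, -0.497]
ft_force: [0.1, 0.3, -1.8]
grip_width: 0.575
clock: 17.27
position: [0.5703, 0.192, 0.0459]
ee_rot: [0.497, -0.503, 0.504, -0.496]
ft_force: [-5.3, -1.2, 0.9]
grip_width: 0.579
```

```bash
python3 -m pendant '{"offset":[[0,0.003,0.003],[0,0.006,0.003],[0,0.008,0.003],[0,0.008,0.003]],"turn":[[0,0,0],[0,0,0],[0,0,0],[0,0,0]]}'
python3 w.py w6.png
python3 - <<'E'
from h import *
f=np.load("w5.npz"); P=cloud(f["d"],f["K"],f["C"]); X,Y,Z=P[...,0],P[...,1],P[...,2]
m=(X>.57)&(X<.60)&(abs(Y-.191)<.022)&(Z>.056)&(Z<.09); q=P[m]
if len(q)>50:
    A=np.c_[q[:,1]-.191,q[:,2]-.06,np.ones(len(q))]; s=np.linalg.lstsq(A,q[:,0],rcond=None)[0]; print("plate",len(q),s,Z[m].max())
E
```

```text
clock: 17.77
position: [0.5703, 0.1921, 0.0446]
ee_rot: [0.497, -0.503, 0.504, -0.496]
ft_force: [-8.0, -1.4, 6.4]
grip_width: 0.577
[0.5703 0.1921 0.0446] [ 9.999e-01 -1.320e-02  3.000e-04] face~ [0.586  0.1919 0.0446] slot end z 0.033142863925186436 [-7.99519127 -1.41240461  6.43671222]
plate 3503 [ 0.07553663 -0.20172458  0.5881181 ] 0.08154100553707934
```

```bash
python3 -m pendant '{"offset":[[0,0.0005,0.004],[0,0.0005,0.004],[0,0.0005,0.004],[0,0.0005,0.004]],"turn":[[0,0,0],[0,0,0],[0,0,0],[0,0,0]]}'
python3 -c "
from h import *
for i in range(3):
    cam('side'); o=manip.get_obs(); print(o['clock'],np.round(o['ft_force'],2),np.round(o['position'],4),np.round(o['torque'],2))"
```

```text
clock: 18.32
position: [0.5703, 0.1922, 0.0447]
ee_rot: [0.498, -0.503, 0.504, -0.496]
ft_force: [-8.0, -1.6, 5.0]
grip_width: 0.576
18.375 [-7.59 -1.21  4.31] [0.5703 0.1922 0.0447] [-0.33  1.64  0.05]
18.425 [-8.41 -1.26  5.16] [0.5703 0.1922 0.0447] [-0.29  1.65  0.02]
18.475 [-7.54 -1.36  5.21] [0.5703 0.1921 0.0447] [-0.3   1.59  0.04]
```

View pics/w6.png

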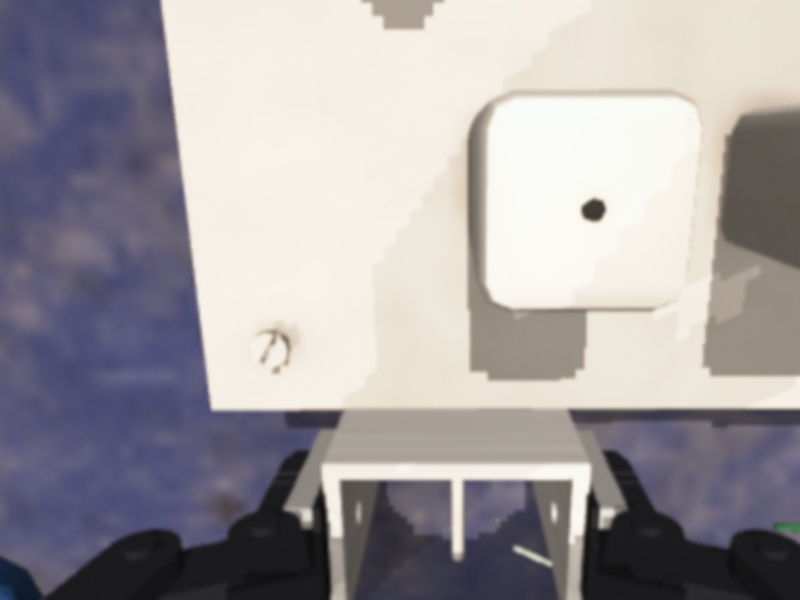

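The plate lies flush along the chassis edge (342..570, 410), with the spindle at x=458 centred in the bracket. I'll relieve some of the vertical load on the bush.

```bash
python3 -m pendant '{"offset":[[0,-0.001,0.0045],[0,-0.001,0.0045],[0,-0.001,0.0045],[0,-0.001,0.0045]],"turn":[[0,0,0],[0,0,0],[0,0,0],[0,0,0]]}'
```

```text
clock: 18.98
position: [0.5703, 0.1922, 0.0448]
ee_rot: [0.498, -0.503, 0.503, -0.495]
ft_force: [-7.1, -0.5, 3.5]
grip_width: 0.576
```

```bash
python3 -m pendant '{"offset":[[0,-0.001,0.0065],[0,-0.001,0.0065],[0,-0.001,0.0065],[0,-0.001,0.0065]],"turn":[[0,0,0],[0,0,0],[0,0,0],[0,0,0]]}'
```

```text
clock: 19.48
position: [0.5703, 0.1922, 0.0448]
ee_rot: [-0.499, 0.503, -0.503, 0.495]
ft_force: [-9.1, -1.6, 4.4]
grip_width: 0.576
```

```bash
python3 - <<'E'
from h import *
F=[]
for i in range(44):
    r,d,K,C=cam("side" if i%2 else "scene"); o=manip.get_obs(); F.append(o["ft_force"])
F=np.array(F); print("F mean",F.mean(0).round(2),"min",F.min(0).round(2),"max",F.max(0).round(2),"norm",np.linalg.norm(F,axis=1).max()); print(o["clock"],o["position"],Rn.from_quat(o["ee_rot"]).as_matrix().round(4).tolist(),o["grip_width"],o["torque"])
for n in("scene","side"):
    r,d,K,C=cam(n); P=cloud(d,K,C); Z=P[...,2]; c=r.astype(int)
    m=(Z>.055)&(Z<.068)&(abs(P[...,0]-.498)<.035)&(abs(P[...,1]-.065)<.035)&(c.min(-1)>110); print(n,"can top",m.sum(),np.nanmedian(P[m],axis=0) if m.any() else 0)
    if n=="side": save("final.png",cv2.resize(r[170:320,170:370],(800,600),interpolation=cv2.INTER_CUBIC))
E
```

```text
F mean [-9.28 -1.46  4.64] min [-10.52  -2.26   3.5 ] max [-8.62 -0.42  5.84] norm 11.95177096335945
21.675 [0.57027666 0.19213284 0.0447781 ] [[-0.0121, -0.0052, 0.9999], [-0.9999, -0.0045, -0.0121], [0.0046, -1.0, -0.0051]] 0.5771519778574352 [-0.26302678  1.81841688  0.05554519]
scene can top 190 [0.49578753 0.06596846 0.06104524]
side can top 121 [0.49911758 0.07045821 0.05975929]
```

View pics/final.png

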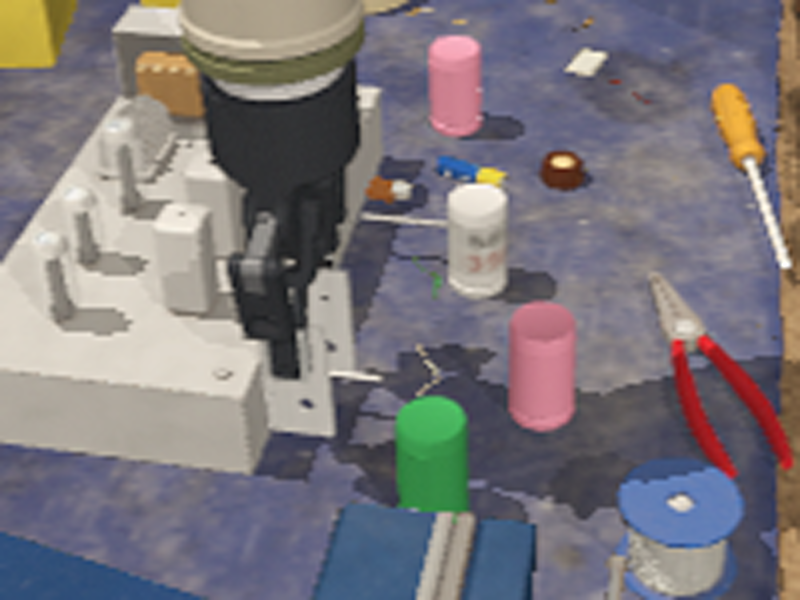

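The last picture shows the bracket's face flush on the chassis front at (268,400), the spindle coming out through it at (355,377), and the can upright at (477,240). The push is steady, so I'm handing in.

```bash
python3 -c "
from workcell import manip
print(manip.hand_in()); o=manip.get_obs(); print(o['clock'],o['ft_force'],o['position'])"
```

```text
the job is handed in; nothing more can be done
None
the job is handed in; nothing more can be done
```

I've handed the job in: the arm is holding the bracket pressed flush on the chassis front over the left spindle's bush, ready for your two screws. `hand_in` gave no verdict, so the figures below are my own last checks.

- **Can:** it stands upright and released about 15 cm from the bush. The last scene and side views place it within about 5 mm of each other.
- **Fit:** the bracket met the chassis at the measured front (x about 0.586 m). The spindle is centred in the slot within about 1 mm. The closed end sits at about z = 33 mm and took an upward force from the bush as I lowered it.
- **Squareness:** the tool is within 0.4° of upright and about 0.7° in yaw, matching the chassis.
- **Push:** over the last 2.2 s the push on the front averaged 9.3 N (8.6 to 10.5 N). There was also about 4.6 N upward from the bush, and the total never passed 12 N. The grip is set to 70 N.
- **Disagreements:** the cameras disagreed by 3 to 4 mm on the bush and front position. I used the wrist view for the final alignment and contact for the rest. I saw no bystander out of place in the last picture, but it shows only the knob and reel clearly, and I did not re-measure any of them.

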